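# Load the last specimen and close the locked-out incubator tray

### The arm

A 6-joint arm with a two-finger parallel gripper is mounted at the origin on a cart in front of the work surface, level with it; the furniture and walls round the work are solid. World frame = base frame: x ahead of the robot, y to its left, z up, the work surface at z = 0. Lengths are in m, angles in rad, forces in N, time in s.
With the tool pointing down it reaches from about 0.375 to 0.9 m from the base axis. Payload 3.1 kg.
Tool frame: the origin (TCP) lies midway between the tips of the shut fingers; the grasp point (between the pads) lies 19 mm behind it; z points along the fingers, x is the direction in which the jaws open and shut, and the axes are right-handed (so a half turn about z gives the same grasp; the last joint's range is limited). The gripper opens to 87 mm and grips with 3 to 60 N. Pads are 19 mm wide; open, the fingers measure 117 mm over their backs; the gripper's body (75 mm by 190 mm) begins 51 mm behind the grasp point.
Start: joints at [-1.448, 0.527, 1.433, -0, 1.181, -0.178], TCP at [0.186, -0.597, 0.223] pointing down, gripper open.
Joint ranges: [-3.08, 3.08], [-0.75, 2.2], [0.22, 2.44], [-1.43, 4.57], [0, 2.65], [-2.85, 2.85]. Speed limits (rad/s): [2.79, 2.79, 3.14, 3.14, 3.14, 3.14].

### API

Orientations are given as a unit quaternion [x, y, z, w].
In Python, from rig import * gives the robot as it stands.
- The arm moves only by the tool drive_tool, never from a script. Its argument "plan" is a list of rows, each an object with "offset": the shift along the tool's x, y, z in cm, a list of three; "delta_rot": the turn, a rotation vector about the tool's x, y, z in degrees, a list of three; "jaw": the finger opening in cm, from 0 to 8.7. In form: [{"offset": [dx, dy, dz], "delta_rot": [wx, wy, wz], "jaw": jaw}, ...]. A call has exactly 8 rows; each row is the pose to reach, as a shift and turn from the pose commanded when the call began, along the tool's axes at that moment; what a row does not reach only later rows make up. A row lasts 1/12 s, in which the tool goes at most 41.7 mm and 7.16 degrees, less where a joint would pass 70% of its speed; a pose out of reach is approached as far as the arm can. A call with a gripper value outside its range is refused whole. The fingers move at their own pace and stop on an object; "squeeze" is the grip in N (left out, the last holds). Time passes only in rows, so rows that repeat a pose let the fingers close, or fill a call up. It gives the time, the measured TCP pose, the force and the opening at its end, in the units of the state.
- get_obs(): the state, without advancing time (a new reading comes with each control period).
- camera(name): name is "scene" or "top"; returns the picture (384x512x3 uint8, red, green, blue); there is no depth.
- calibration(name): a dict with "K" (3x3 intrinsics, pixels), "distortion" ([k1, k2, p1, p2, k3] as OpenCV has them; the pictures are not rectified), "pose" (4x4, takes a point from camera to world coordinates). Camera axes: x right, y down, z forward; pixel columns grow to the right and rows downward; lengths in m; the calibration is good to about 2 mm. A picture is of the moment at which its call begins. calibration takes no time and is no camera call.
- hand_in(): hands the job in, once; it reports no verdict.
The state is a dict: "time": time; "q": joint angles; "joint_velocities": joint speeds; "joint_torque": joint torques, N m; "position": TCP position; "tool_rot": TCP orientation; "ft_force": force on the tool from outside, world axes, zero at the start; "moment": the same for the moment, N m; "grip_width": finger opening in m.
Only numpy, scipy, OpenCV 4.12 (cv2) and the standard library are available. Lean on these libraries where they do the work, as an engineer would, in place of code of your own. Each camera call takes 0.05 s, during which the arm holds its last target.

### The job

Stand the specimen cup that is out on the bench in the open incubator tray, beside the two cups already there. Then hold down the release lever at the tray's front to unlock its slides, push the tray fully home into the incubator and let go; all three cups must stay standing in the tray, and the other things on the bench are left alone.

Things in the scene. Friction and masses are not known exactly. Their poses are not given: they have to be found in the camera images.
- incubator: Low white sheet-steel incubator cabinet fixed on the bench, 230 mm wide (y), 205 mm deep (x), top at z = 102 mm, with a control hump (to 135 mm) along the back 70 mm of its top. Origin: bench level, under the middle of its front opening. x points into the cabinet (the way the tray closes), y to the left of someone facing it, z up. The tray slides out towards -x.
- tray (a joint): Travel of the incubator's tray in m: 0 = fully extended, where its slides are locked (about 2 mm of play), 0.160 = fully home, the white front closed on the cabinet. Sliding resistance about 3 N plus a little with speed; nothing springs it back.
- tray_floor (a point): Centre of the tray's flat floor, on its upper face, 24 mm above the bench; moves with the tray, axes as the incubator's. Inside, the tray is 160 mm long (x +-80 mm) and 170 mm wide (y +-85 mm); side and back walls rise 31 mm above the floor, the white front 76 mm. The cabinet's roof clears the floor by 68 mm when the tray goes in.
- lever_pad (a point): Centre of the top of the release lever's black thumb pad, which juts out of the white front near its left (+y) end, 74 mm above the bench; pad 32 mm (x) by 30 mm (y), 5 mm thick. The outer face of the white front is 16 mm from here in the incubator's +x direction and rises 26 mm above the pad, so a fingertip on the pad can also push the front. Moves with tray and lever.
- release_lever (a joint): Release lever, a sprung rocker along the left slide, in rad: 0 = up (locks the extended tray), 0.125 = pad fully down, 13 mm lower. From 0.095 (pad 10 mm down) its pawl clears the stop and the tray can be pushed in; keep it down for the first 25 mm of travel, after that it may be up or down. Starts to move at about 2.5 N, fully down at about 6 N; springs back when let go.
- cup_out: Clear specimen cup with an orange screw lid, standing on the bench to the left of the incubator: 52 mm in diameter at the lid (44 to 56 mm above its foot), 45 mm at the body, 56 mm tall, about 60 g. Origin: centre of its foot; z up.
- cup_left: Specimen cup of the same size with a white lid, standing in the back left of the tray (+y side, near the cabinet). Origin: centre of its foot.
- cup_right: Specimen cup of the same size with a white lid, standing in the back right of the tray (-y side, near the cabinet). Origin: centre of its foot. The front half of the tray is free.
- forceps: Steel forceps lying flat on the bench behind the loose cup, 126 mm long, 7 mm high, a bystander. Origin: centre of the underside.
- amber_bottle: Small amber bottle with a red cap, 31 mm in diameter, 78 mm tall, standing far to the left in front of the photometer, a bystander. Origin: centre of its foot.
- tray_front (a point): Middle of the top edge of the tray's white front, on its outer face (towards the robot), 100 mm above the bench; moves with the tray, axes as the incubator's. The front is 230 mm wide (y) and 14 mm thick. A steel bar handle, 80 mm long along y, sits in its middle 60 mm above the bench and stands 32 mm out.
There are look-alikes about, which are no part of the job. There is more than one size of the cup_out; the job needs the middle-sized.

How it is judged:
By the outcome, as a careful person would: the job done as asked, in the order asked, and still so for the second after the job is handed in, with the robot touching nothing.
It also fails if it takes over 51 s, if anything falls off the work surface, if the arm or the gripper's body presses on something with over 40 N, if the wrist force passes 120 N, or if a joint passes its speed limit or range.

## Working session

There is one attempt and no reset: what is moved stays moved. The work goes in short steps, Python scripts to look and compute and a tool call to move; the robot and the scene stay as the last step left them, time stands still between calls to the robot, and variables do not carry over. Pictures are saved under pics/ and viewed, and the job is handed in when it is done.

Besides the shell and the picture viewer there is one more tool, called as a command line: name --argument value ..., lists and objects as JSON in quotes. drive_tool: Moves the arm, as the interface text tells. Its arguments: {"type":"object","properties":{"plan":{"type":"array","items":{"type":"object","properties":{"offset":{"type":"array","items":{"type":"number"}},"delta_rot":{"type":"array","items":{"type":"number"}},"jaw":{"type":"number"}}}},"squeeze":{"type":"number"}},"required":["plan"]}

```bash
ls; mkdir -p pics; python3 - <<'E'
from rig import *
import cv2, numpy as np
for n in ["scene","top"]:
    im=camera(n); cv2.imwrite(f"pics/{n}0.png",im[:,:,::-1])
    c=calibration(n); print(n,np.round(c["K"],1).tolist(),c["distortion"],np.round(c["pose"],3).tolist())
o=get_obs()
for k in o: print(k,np.round(o[k],3))
E
```

```text
pics
scene [[466.4, 0.0, 252.4], [0.0, 466.4, 188.1], [0.0, 0.0, 1.0]] [-0.13212878  0.          0.          0.          0.        ] [[-0.736, -0.483, 0.473, -0.087], [-0.676, 0.546, -0.494, 0.562], [-0.02, -0.684, -0.729, 0.999], [0.0, 0.0, 0.0, 1.0]]
top [[421.2, 0.0, 255.0], [0.0, 421.2, 193.1], [0.0, 0.0, 1.0]] [-0.07565036  0.          0.          0.          0.        ] [[0.025, -0.998, 0.066, 0.417], [-1.0, -0.025, 0.009, -0.065], [-0.007, -0.066, -0.998, 1.319], [0.0, 0.0, 0.0, 1.0]]
time 0.1
q [-1.448  0.528  1.434 -0.     1.181 -0.178]
joint_velocities [ 0.    -0.003 -0.005 -0.002 -0.     0.   ]
joint_torque [ -0.    -44.098 -17.715   0.063   0.053  -0.   ]
position [ 0.186 -0.596  0.222]
tool_rot [ 0.805 -0.593 -0.001 -0.001]
ft_force [ 0.224 -0.191 -0.347]
moment [ 0.051  0.07  -0.017]
grip_width 0.087
```

View pics/scene0.png

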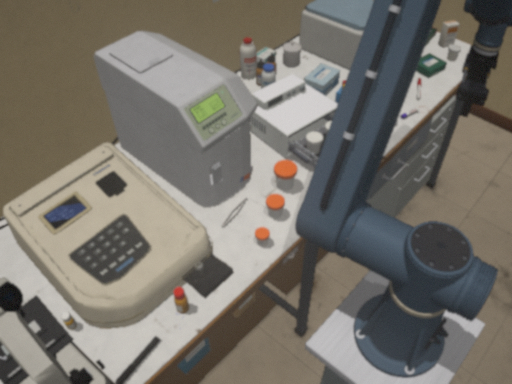

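View pics/top0.png

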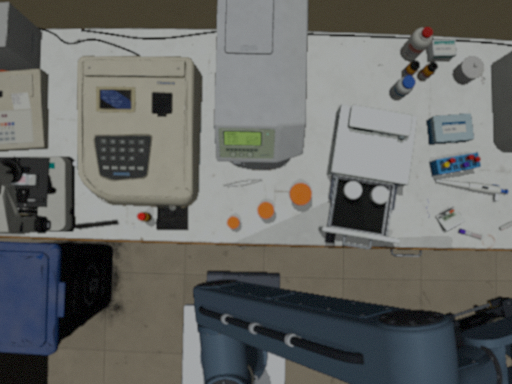

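Top view: there are three orange-lidded cups, at about (301,194) large, (266,210) medium and (234,223) small. The one that fits is the medium at (266,210). I'll confirm its size (52 mm lid) and measure the incubator and tray.

```bash
cat > h.py <<'E'
from rig import *
import cv2, numpy as np
C={n:calibration(n) for n in ["scene","top"]}
def ray(n,uv):
    c=C[n];K=np.array(c["K"]);d=np.array(c["distortion"]);P=np.array(c["pose"])
    p=cv2.undistortPoints(np.array([[uv]],float),K,d)[0,0]
    r=P[:3,:3]@np.array([p[0],p[1],1]);return P[:3,3],r
def onz(n,uv,z):
    o,r=ray(n,uv);return o+r*(z-o[2])/r[2]
def tri(uv1,uv2):
    o1,r1=ray("scene",uv1);o2,r2=ray("top",uv2)
    s=np.linalg.lstsq(np.c_[r1,-r2],o2-o1,rcond=None)[0]
    a,b=o1+s[0]*r1,o2+s[1]*r2
    return (a+b)/2,np.linalg.norm(a-b)
def proj(n,p):
    c=C[n];P=np.linalg.inv(np.array(c["pose"]))
    q=cv2.projectPoints(np.array([p],float),cv2.Rodrigues(P[:3,:3])[0],P[:3,3],np.array(c["K"]),np.array(c["distortion"]))[0]
    return q[0,0]
E
python3 - <<'E'
from h import *
for n in ["scene","top"]:
    im=cv2.imread(f"pics/{n}0.png")
    h=cv2.cvtColor(im,cv2.COLOR_BGR2HSV)
    m=cv2.inRange(h,(3,150,120),(18,255,255))
    k,l,s,c=cv2.connectedComponentsWithStats(m)
    for i in range(1,k):
        if s[i,4]>40:
            cs=max(cv2.findContours((l==i).astype(np.uint8),0,1)[0],key=len)
            print(n,s[i],c[i].round(1),onz(n,c[i],.056).round(4), "diam x,y at .056", np.round([np.linalg.norm(onz(n,c[i]-[s[i,2]/2,0],.056)-onz(n,c[i]+[s[i,2]/2,0],.056)),2*np.sqrt(s[i,4]/np.pi)/421.2*1.27],4))
im=cv2.imread("pics/top0.png")
cv2.imwrite("pics/topc.png",cv2.resize(im[90:260,220:430],None,fx=3.5,fy=3.5,interpolation=2))
im=cv2.imread("pics/scene0.png")
cv2.imwrite("pics/scenec.png",cv2.resize(im[60:260,200:360],None,fx=3,fy=3,interpolation=2))
E
```

```text
scene [275 161  21  16 278] [285.1 168.7] [ 0.5075 -0.1969  0.056 ] diam x,y at .056 [0.0606 0.0567]
scene [267 195  17  14 180] [274.8 201.2] [ 0.4478 -0.0822  0.056 ] diam x,y at .056 [0.0459 0.0456]
scene [256 228  13  11 105] [261.7 233.3] [0.4016 0.0228 0.056 ] diam x,y at .056 [0.0331 0.0349]
top [290 184  21  21 342] [300.3 193.8] [ 0.5016 -0.1894  0.056 ] diam x,y at .056 [0.0632 0.0629]
top [258 203  15  15 180] [265.4 209.9] [ 0.4506 -0.0856  0.056 ] diam x,y at .056 [0.045  0.0456]
top [228 217  11  11  93] [233.  222.2] [0.4116 0.0103 0.056 ] diam x,y at .056 [0.033  0.0328]
```

View pics/topc.png

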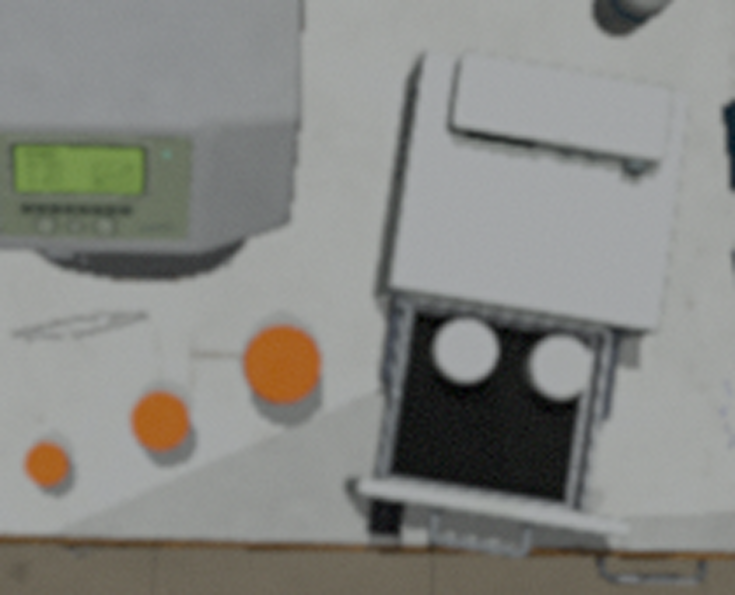

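View pics/scenec.png

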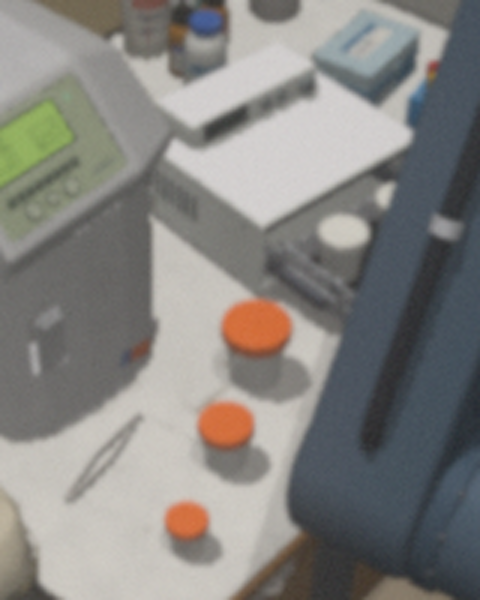

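The medium cup is the one: its lid comes out near 50 mm, against about 63+ and 35 mm for the others, and the two views agree to about 3–4 mm. In the top crop the front stripe runs from (355,485) to (625,530), the roof front edge from (388,288) to (655,330), and the pad is near (385,518). Next I'll compute the incubator frame.

```bash
python3 - <<'E'
from h import *
im=cv2.imread("pics/top0.png")
cv2.imwrite("pics/t1.png",cv2.resize(im[150:260,310:425],None,fx=6,fy=6,interpolation=2)[:600])
f=lambda x,y:((x+.5)/3.5-.5+220,(y+.5)/3.5-.5+90)
for nm,p,z in [("roofL",(388,288),.102),("roofR",(655,330),.102),("backL",(425,55),.102),("humpBL",(460,53),.135),("humpBR",(683,92),.135),("frontL",(352,490),.1),("frontR",(625,530),.1),("pad",(385,518),.074),("lidL",(466,351),.08),("lidR",(562,367),.08)]:
    print(nm,onz("top",f(*p),z).round(4))
E
```

```text
roofL [ 0.5646 -0.2718  0.102 ]
roofR [ 0.5352 -0.4965  0.102 ]
backL [ 0.7632 -0.3012  0.102 ]
humpBL [ 0.7564 -0.3237  0.135 ]
humpBR [ 0.7297 -0.5093  0.135 ]
frontL [ 0.3964 -0.2447  0.1   ]
frontR [ 0.3684 -0.4726  0.1   ]
pad [ 0.3731 -0.2768  0.074 ]
lidL [ 0.5154 -0.3424  0.08  ]
lidR [ 0.5039 -0.4244  0.08  ]
```

View pics/t1.png

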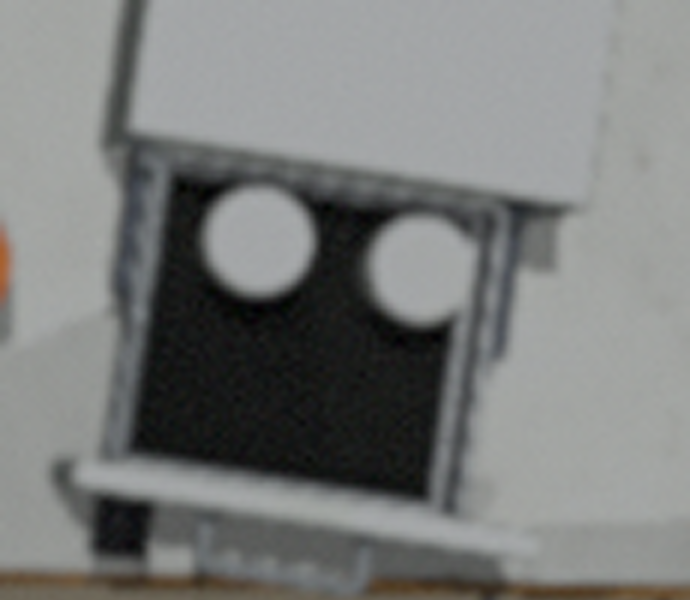

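```bash
cat >> h.py <<'E'
yaw=-0.134;X=np.array([np.cos(yaw),np.sin(yaw)]);Y=np.array([-np.sin(yaw),np.cos(yaw)]);O=np.array([.550,-.384])
def inc(p): d=np.array(p)[:2]-O; return np.array([d@X,d@Y])
def wor(a,b): return O+a*X+b*Y
E
python3 - <<'E'
from h import *
f=lambda x,y:((x+.5)/6-.5+310,(y+.5)/6-.5+150)
for nm,p,z in [("roofL",(122,135),.102),("roofR",(582,208),.102),("frontoutL",(80,490),.1),("frontoutR",(535,557),.1),("frontinL",(80,462),.1),("frontinR",(535,538),.1),("floorFL",(133,452),.024),("floorFR?",(420,495),.024),("wallFR inner",(432,497),.055),("wallFLin",(133,455),.055),("wallBLin",(172,178),.055),("wallBRin",(487,225),.055),("padTL",(97,500),.074),("padBL",(93,555),.074),("padBR",(145,555),.074),("padTR",(150,505),.074),("lidL",(259,242),.08),("lidR",(423,269),.08),("handleL",(205,570),.06),("handleR",(362,590),.06)]:
    w=onz("top",f(*p),z); print(nm,w.round(4),inc(w).round(4))
E
```

```text
roofL [ 0.5641 -0.2701  0.102 ] [-0.0013  0.1147]
roofR [ 0.5343 -0.4959  0.102 ] [-0.0006 -0.113 ]
frontoutL [ 0.392  -0.2526  0.1   ] [-0.1741  0.1091]
frontoutR [ 0.3645 -0.4742  0.1   ] [-0.1718 -0.1142]
frontinL [ 0.4054 -0.2524  0.1   ] [-0.1608  0.1111]
frontinR [ 0.3737 -0.4741  0.1   ] [-0.1627 -0.1129]
floorFL [ 0.4105 -0.2912  0.024 ] [-0.1507  0.0733]
floorFR? [ 0.3918 -0.4396  0.024 ] [-0.1494 -0.0762]
wallFR inner [ 0.3915 -0.4367  0.055 ] [-0.15   -0.0734]
wallFLin [ 0.4091 -0.2858  0.055 ] [-0.1527  0.0785]
wallBLin [ 0.5486 -0.3036  0.055 ] [-0.0121  0.0795]
wallBRin [ 0.5289 -0.4639  0.055 ] [-0.0102 -0.082 ]
padTL [ 0.3868 -0.2651  0.074 ] [-0.1777  0.0961]
padBL [ 0.3598 -0.2636  0.074 ] [-0.2046  0.094 ]
padBR [ 0.3603 -0.2892  0.074 ] [-0.2006  0.0686]
padTR [ 0.3849 -0.2913  0.074 ] [-0.176   0.0699]
lidL [ 0.5154 -0.3423  0.08  ] [-0.0398  0.0367]
lidR [ 0.5041 -0.424   0.08  ] [-0.0401 -0.0458]
handleL [ 0.3529 -0.3218  0.06  ] [-0.2036  0.0354]
handleR [ 0.3447 -0.4005  0.06  ] [-0.2013 -0.0438]
```

Everything checks out. Front width and roof edges match to 2 mm, the tray interior is inc x −0.161 to −0.001, and the pad is at inc (−0.190, 0.082). I'll put the cup at inc (−0.115, 0), with the jaw axis along the incubator's y.

```bash
cat >> h.py <<'E'
from scipy.spatial.transform import Rotation as R
JA=-Y   # jaw axis target
def plan(p,jaw=None):
    o=get_obs();r=R.from_quat(o["tool_rot"]);q=np.array(o["position"])
    print("t",round(o["time"],2),"pos",q.round(4),"F",np.round(o["ft_force"],1),"grip",round(o["grip_width"],4),"inc",inc(q).round(4))
    off=r.inv().apply(np.array(p)-q)*100
    j=np.array([*(JA if jaw is None else jaw),0]);z=np.array([0,0,-1.]);T=R.from_matrix(np.c_[j,np.cross(z,j),z])
    print("offset cm",off.round(2),"rot deg",np.degrees((r.inv()*T).as_rotvec()).round(1), "axes",r.as_matrix().round(2).tolist())
E
python3 -c "
from h import *
plan([.4506,-.0856,.14])"
```

```text
t 0.1 pos [ 0.1857 -0.5961  0.2217] F [ 0.2 -0.2 -0.3] grip 0.0871 inc [-0.3327 -0.2589]
offset cm [-40.85 -40.46   8.26] rot deg [ 0.   0.1 25. ] axes [[0.3, -0.95, -0.0], [-0.95, -0.3, 0.0], [-0.0, -0.0, -1.0]]
```

drive_tool --plan '[{"offset": [-1.5, -1.5, 0], "delta_rot": [0, 0, 3], "jaw": 8.7}, {"offset": [-4.0, -4.0, 0], "delta_rot": [0, 0, 6], "jaw": 8.7}, {"offset": [-6.8, -6.8, 0], "delta_rot": [0, 0, 9], "jaw": 8.7}, {"offset": [-9.6, -9.6, 0], "delta_rot": [0, 0, 12], "jaw": 8.7}, {"offset": [-12.4, -12.4, 0], "delta_rot": [0, 0, 15], "jaw": 8.7}, {"offset": [-15.2, -15.2, 0], "delta_rot": [0, 0, 18], "jaw": 8.7}, {"offset": [-18.0, -18.0, 0], "delta_rot": [0, 0, 21], "jaw": 8.7}, {"offset": [-20.8, -20.8, 0], "delta_rot": [0, 0, 25], "jaw": 8.7}]'

```text
time: 0.77
position: [0.3229, -0.3343, 0.2223]
tool_rot: [-0.657, 0.754, 0.0, 0.0]
ft_force: [0.2, -0.4, 0.4]
grip_width: 0.087
```

```bash
python3 -c "
from h import *
plan([.4506,-.0856,.14])"
```

```text
t 0.77 pos [ 0.3229 -0.3343  0.2223] F [ 0.2 -0.4  0.4] grip 0.087 inc [-0.2317  0.0189]
offset cm [-26.39  -9.23   8.25] rot deg [ 0.   0.  -0.2] axes [[-0.14, -0.99, -0.0], [-0.99, 0.14, 0.0], [-0.0, 0.0, -1.0]]
```

drive_tool --plan '[{"offset": [-3.7, -1.3, 0], "delta_rot": [0, 0, 0], "jaw": 8.7}, {"offset": [-7.5, -2.6, 0.5], "delta_rot": [0, 0, 0], "jaw": 8.7}, {"offset": [-11.2, -3.9, 1.5], "delta_rot": [0, 0, 0], "jaw": 8.7}, {"offset": [-15.0, -5.2, 3.0], "delta_rot": [0, 0, 0], "jaw": 8.7}, {"offset": [-18.7, -6.5, 4.5], "delta_rot": [0, 0, 0], "jaw": 8.7}, {"offset": [-22.4, -7.8, 6.0], "delta_rot": [0, 0, 0], "jaw": 8.7}, {"offset": [-25.6, -8.9, 7.5], "delta_rot": [0, 0, 0], "jaw": 8.7}, {"offset": [-26.4, -9.2, 8.2], "delta_rot": [0, 0, 0], "jaw": 8.7}]'

```text
time: 1.43
position: [0.4491, -0.0825, 0.1389]
tool_rot: [-0.66, 0.752, 0.002, -0.0]
ft_force: [0.0, -1.4, -0.0]
grip_width: 0.0869
```

```bash
python3 - <<'E'
from h import *
ims=[]
for n,b in (("scene",(140,270,190,330)),("top",(160,260,200,360))):
    im=camera(n)[:,:,::-1].copy(); cv2.imwrite(f"pics/{n}1.png",im)
    ims.append(cv2.resize(im[b[0]:b[1],b[2]:b[3]],(560,400) if 0 else (400,300),interpolation=2))
cv2.imwrite("pics/c1.png",np.hstack(ims))
plan([.4506,-.0856,.031])
E
```

```text
t 1.53 pos [ 0.4485 -0.085   0.1393] F [ 0.3 -0.7  0.1] grip 0.0871 inc [-0.1405  0.2828]
offset cm [ 0.04 -0.25 10.83] rot deg [0.2 0.1 0.2] axes [[-0.13, -0.99, -0.0], [-0.99, 0.13, 0.0], [-0.0, 0.0, -1.0]]
```

View pics/c1.png

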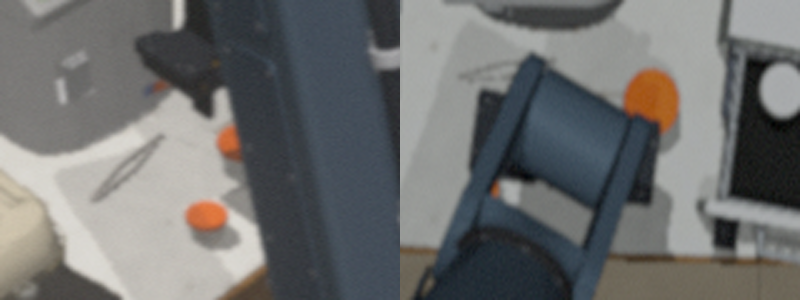

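The arm hides the target cup here (scene shows the large cup half covered and the small one clear), so I rely on the earlier measurement, with 17 mm of jaw clearance per side. Descending.

drive_tool --plan '[{"offset": [0, -0.2, 1.0], "delta_rot": [0, 0, 0], "jaw": 8.7}, {"offset": [0, -0.2, 2.5], "delta_rot": [0, 0, 0], "jaw": 8.7}, {"offset": [0, -0.2, 4.3], "delta_rot": [0, 0, 0], "jaw": 8.7}, {"offset": [0, -0.2, 6.1], "delta_rot": [0, 0, 0], "jaw": 8.7}, {"offset": [0, -0.2, 8.0], "delta_rot": [0, 0, 0], "jaw": 8.7}, {"offset": [0, -0.2, 9.5], "delta_rot": [0, 0, 0], "jaw": 8.7}, {"offset": [0, -0.2, 10.5], "delta_rot": [0, 0, 0], "jaw": 8.7}, {"offset": [0, -0.2, 10.8], "delta_rot": [0, 0, 0], "jaw": 8.7}]'

```text
time: 2.2
position: [0.4504, -0.0892, 0.0313]
tool_rot: [-0.657, 0.754, 0.001, -0.0]
ft_force: [-0.3, 0.4, 0.2]
grip_width: 0.0874
```

drive_tool --plan '[{"offset": [0, 0, 0], "delta_rot": [0, 0, 0], "jaw": 7.5}, {"offset": [0, 0, 0], "delta_rot": [0, 0, 0], "jaw": 6.5}, {"offset": [0, 0, 0], "delta_rot": [0, 0, 0], "jaw": 5.8}, {"offset": [0, 0, 0], "delta_rot": [0, 0, 0], "jaw": 5.3}, {"offset": [0, 0, 0], "delta_rot": [0, 0, 0], "jaw": 4.8}, {"offset": [0, 0, 0], "delta_rot": [0, 0, 0], "jaw": 4.5}, {"offset": [0, 0, 0], "delta_rot": [0, 0, 0], "jaw": 4.5}, {"offset": [0, 0, 0], "delta_rot": [0, 0, 0], "jaw": 4.5}]' --squeeze 15

```text
time: 2.87
position: [0.4514, -0.0873, 0.0329]
tool_rot: [-0.658, 0.753, -0.0, 0.0]
ft_force: [-1.1, 0.1, 3.4]
grip_width: 0.0511
```

```bash
python3 - <<'E'
from h import *
plan([.4506,-.0856,.031])
E
```

```text
t 2.87 pos [ 0.4514 -0.0873  0.0329] F [-1.1  0.1  3.4] grip 0.0511 inc [-0.1374  0.2809]
offset cm [-0.16  0.1   0.19] rot deg [-0. -0. -0.] axes [[-0.13, -0.99, 0.0], [-0.99, 0.13, -0.0], [0.0, -0.0, -1.0]]
```

Width is 51 mm, which matches the 52 mm lid of the medium cup. Lifting and looking.

drive_tool --plan '[{"offset": [0, 0, -0.5], "delta_rot": [0, 0, 0], "jaw": 4.5}, {"offset": [0, 0, -1.5], "delta_rot": [0, 0, 0], "jaw": 4.5}, {"offset": [0, 0, -3], "delta_rot": [0, 0, 0], "jaw": 4.5}, {"offset": [0, 0, -5], "delta_rot": [0, 0, 0], "jaw": 4.5}, {"offset": [0, 0, -7], "delta_rot": [0, 0, 0], "jaw": 4.5}, {"offset": [0, 0, -9], "delta_rot": [0, 0, 0], "jaw": 4.5}, {"offset": [0, 0, -11], "delta_rot": [0, 0, 0], "jaw": 4.5}, {"offset": [0, 0, -12], "delta_rot": [0, 0, 0], "jaw": 4.5}]'

```text
time: 3.53
position: [0.4518, -0.0874, 0.1548]
tool_rot: [-0.658, 0.753, -0.001, 0.001]
ft_force: [-0.1, -0.9, -1.1]
grip_width: 0.051
```

```bash
python3 - <<'E'
from h import *
plan([*wor(-.115,0),.15])
im=camera("scene")[:,:,::-1]; cv2.imwrite("pics/s2.png",cv2.resize(im[60:260,150:400],None,fx=3,fy=3,interpolation=2))
E
```

```text
t 3.53 pos [ 0.4518 -0.0874  0.1548] F [-0.1 -0.9 -1.1] grip 0.051 inc [-0.1369  0.2808]
offset cm [28.08 -2.2   0.51] rot deg [-0.2 -0.  -0. ] axes [[-0.13, -0.99, 0.0], [-0.99, 0.13, -0.0], [0.0, -0.0, -1.0]]
```

View pics/s2.png

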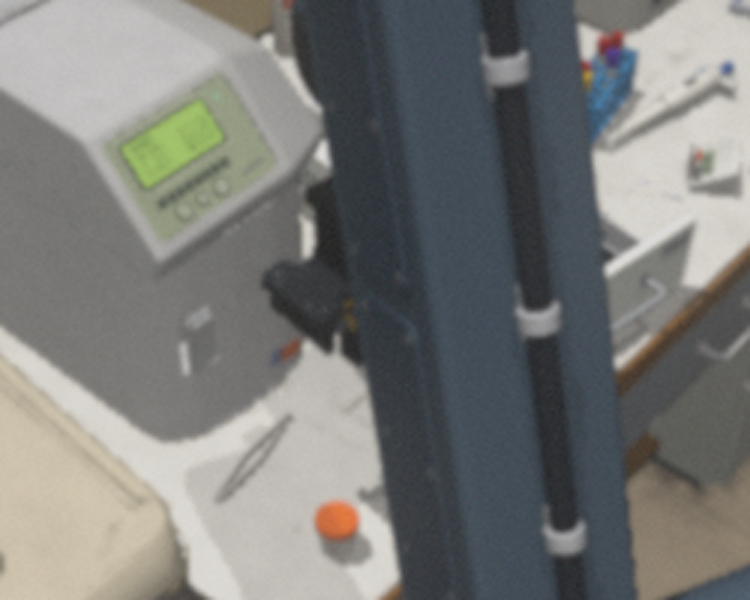

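The cup left the bench and is in the jaws; the small cup and forceps are undisturbed. Carrying it over the tray.

drive_tool --plan '[{"offset": [1.5, -0.1, 0], "delta_rot": [0, 0, 0], "jaw": 4.5}, {"offset": [4, -0.3, 0], "delta_rot": [0, 0, 0], "jaw": 4.5}, {"offset": [7, -0.5, 0], "delta_rot": [0, 0, 0], "jaw": 4.5}, {"offset": [10, -0.8, 0], "delta_rot": [0, 0, 0], "jaw": 4.5}, {"offset": [13, -1.0, 0], "delta_rot": [0, 0, 0], "jaw": 4.5}, {"offset": [16, -1.2, 0], "delta_rot": [0, 0, 0], "jaw": 4.5}, {"offset": [19, -1.5, 0], "delta_rot": [0, 0, 0], "jaw": 4.5}, {"offset": [21.5, -1.7, 0], "delta_rot": [0, 0, 0], "jaw": 4.5}]'

```text
time: 4.25
position: [0.4387, -0.3045, 0.152]
tool_rot: [-0.658, 0.753, 0.0, -0.0]
ft_force: [1.1, 0.2, 0.0]
grip_width: 0.0511
```

drive_tool --plan '[{"offset": [2.5, -0.2, 0], "delta_rot": [0, 0, 0], "jaw": 4.5}, {"offset": [4.5, -0.4, 0], "delta_rot": [0, 0, 0], "jaw": 4.5}, {"offset": [6.0, -0.5, 0], "delta_rot": [0, 0, 0], "jaw": 4.5}, {"offset": [6.6, -0.5, 0], "delta_rot": [0, 0, 0], "jaw": 4.5}, {"offset": [6.6, -0.5, 0], "delta_rot": [0, 0, 0], "jaw": 4.5}, {"offset": [6.6, -0.5, 0], "delta_rot": [0, 0, 0], "jaw": 4.5}, {"offset": [6.6, -0.5, 0], "delta_rot": [0, 0, 0], "jaw": 4.5}, {"offset": [6.6, -0.5, 0], "delta_rot": [0, 0, 0], "jaw": 4.5}]'

```text
time: 4.92
position: [0.4352, -0.3671, 0.1525]
tool_rot: [-0.659, 0.753, 0.001, 0.0]
ft_force: [0.6, 0.8, -0.7]
grip_width: 0.0508
```

```bash
python3 - <<'E'
from h import *
plan([*wor(-.115,0),.0575])
ims=[]
for n,b in (("scene",(80,230,230,430)),("top",(150,300,280,480))):
    im=camera(n)[:,:,::-1].copy()
    ims.append(cv2.resize(im[b[0]:b[1],b[2]:b[3]],(400,300),interpolation=2))
cv2.imwrite("pics/c3.png",np.hstack(ims))
E
```

```text
t 4.92 pos [ 0.4352 -0.3671  0.1525] F [ 0.6  0.8 -0.7] grip 0.0508 inc [-0.116   0.0014]
offset cm [ 0.15 -0.11  9.5 ] rot deg [0.  0.1 0. ] axes [[-0.13, -0.99, -0.0], [-0.99, 0.13, 0.0], [-0.0, 0.0, -1.0]]
```

View pics/c3.png

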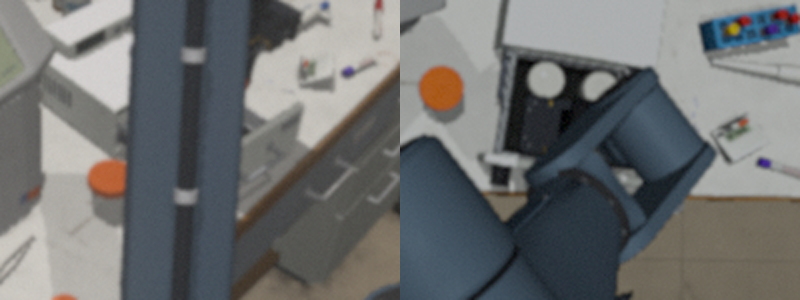

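drive_tool --plan '[{"offset": [0, 0, 1], "delta_rot": [0, 0, 0], "jaw": 4.5}, {"offset": [0, 0, 2.5], "delta_rot": [0, 0, 0], "jaw": 4.5}, {"offset": [0, 0, 4], "delta_rot": [0, 0, 0], "jaw": 4.5}, {"offset": [0, 0, 5.5], "delta_rot": [0, 0, 0], "jaw": 4.5}, {"offset": [0, 0, 7], "delta_rot": [0, 0, 0], "jaw": 4.5}, {"offset": [0, 0, 8], "delta_rot": [0, 0, 0], "jaw": 4.5}, {"offset": [0, 0, 8.7], "delta_rot": [0, 0, 0], "jaw": 4.5}, {"offset": [0, 0, 9.1], "delta_rot": [0, 0, 0], "jaw": 4.5}]'

```text
time: 5.68
position: [0.4349, -0.3682, 0.0603]
tool_rot: [-0.658, 0.753, 0.001, 0.0]
ft_force: [0.5, 0.6, -0.9]
grip_width: 0.051
```

drive_tool --plan '[{"offset": [0, 0, 0.1], "delta_rot": [0, 0, 0], "jaw": 4.5}, {"offset": [0, 0, 0.2], "delta_rot": [0, 0, 0], "jaw": 4.5}, {"offset": [0, 0, 0.3], "delta_rot": [0, 0, 0], "jaw": 4.5}, {"offset": [0, 0, 0.4], "delta_rot": [0, 0, 0], "jaw": 4.5}, {"offset": [0, 0, 0.4], "delta_rot": [0, 0, 0], "jaw": 4.5}, {"offset": [0, 0, 0.4], "delta_rot": [0, 0, 0], "jaw": 4.5}, {"offset": [0, 0, 0.4], "delta_rot": [0, 0, 0], "jaw": 4.5}, {"offset": [0, 0, 0.4], "delta_rot": [0, 0, 0], "jaw": 4.5}]'

```text
time: 6.35
position: [0.4353, -0.3688, 0.0578]
tool_rot: [-0.658, 0.753, -0.0, -0.0]
ft_force: [-0.1, -0.8, 0.7]
grip_width: 0.051
```

drive_tool --plan '[{"offset": [0, 0, 0.1], "delta_rot": [0, 0, 0], "jaw": 4.5}, {"offset": [0, 0, 0.1], "delta_rot": [0, 0, 0], "jaw": 4.5}, {"offset": [0, 0, 0.15], "delta_rot": [0, 0, 0], "jaw": 4.5}, {"offset": [0, 0, 0.15], "delta_rot": [0, 0, 0], "jaw": 4.5}, {"offset": [0, 0, 0.15], "delta_rot": [0, 0, 0], "jaw": 4.5}, {"offset": [0, 0, 0.15], "delta_rot": [0, 0, 0], "jaw": 4.5}, {"offset": [0, 0, 0.15], "delta_rot": [0, 0, 0], "jaw": 4.5}, {"offset": [0, 0, 0.15], "delta_rot": [0, 0, 0], "jaw": 4.5}]'

```text
time: 7.02
position: [0.4354, -0.3689, 0.0569]
tool_rot: [-0.658, 0.753, -0.0, -0.0]
ft_force: [0.1, 1.1, 7.0]
grip_width: 0.0513
```

The 7 N contact shows the foot is on the floor at the expected height. Releasing.

drive_tool --plan '[{"offset": [0, 0, -0.05], "delta_rot": [0, 0, 0], "jaw": 5.2}, {"offset": [0, 0, -0.05], "delta_rot": [0, 0, 0], "jaw": 5.4}, {"offset": [0, 0, -0.05], "delta_rot": [0, 0, 0], "jaw": 5.7}, {"offset": [0, 0, -0.05], "delta_rot": [0, 0, 0], "jaw": 6.0}, {"offset": [0, 0, -0.05], "delta_rot": [0, 0, 0], "jaw": 6.5}, {"offset": [0, 0, -0.05], "delta_rot": [0, 0, 0], "jaw": 6.8}, {"offset": [0, 0, -0.05], "delta_rot": [0, 0, 0], "jaw": 7.0}, {"offset": [0, 0, -0.05], "delta_rot": [0, 0, 0], "jaw": 7.0}]'

```text
time: 7.68
position: [0.4352, -0.3687, 0.0565]
tool_rot: [-0.658, 0.753, 0.0, -0.0]
ft_force: [-0.2, -0.1, -0.2]
grip_width: 0.0689
```

drive_tool --plan '[{"offset": [0, 0, -0.5], "delta_rot": [0, 0, 0], "jaw": 7}, {"offset": [0, 0, -1.5], "delta_rot": [0, 0, 0], "jaw": 7}, {"offset": [0, 0, -3], "delta_rot": [0, 0, 0], "jaw": 7}, {"offset": [0, 0, -5], "delta_rot": [0, 0, 0], "jaw": 7}, {"offset": [0, 0, -7], "delta_rot": [0, 0, 0], "jaw": 7}, {"offset": [0, 0, -9], "delta_rot": [0, 0, 0], "jaw": 7}, {"offset": [0, 0, -10], "delta_rot": [0, 0, 0], "jaw": 7}, {"offset": [0, 0, -10], "delta_rot": [0, 0, 0], "jaw": 7}]'

```text
time: 8.35
position: [0.4365, -0.3702, 0.1598]
tool_rot: [-0.658, 0.753, -0.003, -0.0]
ft_force: [1.1, 0.3, 0.2]
grip_width: 0.0699
```

```bash
python3 - <<'E'
from h import *
plan([*wor(-.193,.082),.14])
E
```

```text
t 8.35 pos [ 0.4365 -0.3702  0.1598] F [1.1 0.3 0.2] grip 0.0699 inc [-0.1143 -0.0015]
offset cm [-8.35  7.88  1.9 ] rot deg [-0.3 -0.3 -0. ] axes [[-0.13, -0.99, 0.0], [-0.99, 0.13, -0.01], [0.0, -0.0, -1.0]]
```

drive_tool --plan '[{"offset": [-1.5, 1.4, 0], "delta_rot": [0, 0, 0], "jaw": 5}, {"offset": [-3, 2.8, 0], "delta_rot": [0, 0, 0], "jaw": 3}, {"offset": [-4.5, 4.2, 0], "delta_rot": [0, 0, 0], "jaw": 0}, {"offset": [-6, 5.6, 0], "delta_rot": [0, 0, 0], "jaw": 0}, {"offset": [-7.4, 7.0, 0.5], "delta_rot": [0, 0, 0], "jaw": 0}, {"offset": [-8.2, 7.7, 1], "delta_rot": [0, 0, 0], "jaw": 0}, {"offset": [-8.3, 7.9, 1.5], "delta_rot": [0, 0, 0], "jaw": 0}, {"offset": [-8.3, 7.9, 1.9], "delta_rot": [0, 0, 0], "jaw": 0}]'

```text
time: 9.02
position: [0.3675, -0.2751, 0.1368]
tool_rot: [-0.658, 0.753, 0.001, -0.0]
ft_force: [0.3, -0.1, 0.4]
grip_width: 0.0247
```

```bash
python3 - <<'E'
from h import *
ims=[]
for n,b in (("scene",(80,230,230,430)),("top",(150,270,280,440))):
    im=camera(n)[:,:,::-1].copy()
    ims.append(cv2.resize(im[b[0]:b[1],b[2]:b[3]],(400,300),interpolation=2))
cv2.imwrite("pics/c4.png",np.hstack(ims))
plan([*wor(-.191,.082),.08])
E
```

```text
t 9.12 pos [ 0.3684 -0.2765  0.1368] F [ 0.7 -0.8  0.1] grip 0.0164 inc [-0.1943  0.0823]
offset cm [ 0.03 -0.33  5.68] rot deg [ 0.  0. -0.] axes [[-0.13, -0.99, -0.0], [-0.99, 0.13, 0.0], [-0.0, 0.0, -1.0]]
```

View pics/c4.png

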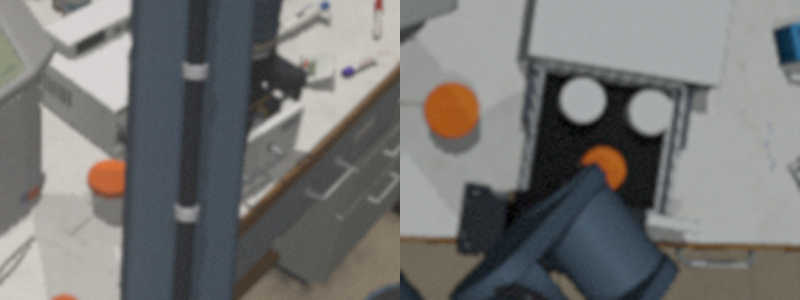

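The top view shows the orange-lidded cup upright in the free front half, with both white cups behind it. Next, the lever.

drive_tool --plan '[{"offset": [0, -0.2, 1], "delta_rot": [0, 0, 0], "jaw": 0}, {"offset": [0, -0.2, 2.2], "delta_rot": [0, 0, 0], "jaw": 0}, {"offset": [0, -0.2, 3.5], "delta_rot": [0, 0, 0], "jaw": 0}, {"offset": [0, -0.2, 4.6], "delta_rot": [0, 0, 0], "jaw": 0}, {"offset": [0, -0.2, 5.4], "delta_rot": [0, 0, 0], "jaw": 0}, {"offset": [0, -0.2, 5.8], "delta_rot": [0, 0, 0], "jaw": 0}, {"offset": [0, -0.2, 5.9], "delta_rot": [0, 0, 0], "jaw": 0}, {"offset": [0, -0.2, 5.9], "delta_rot": [0, 0, 0], "jaw": 0}]'

```text
time: 9.78
position: [0.3703, -0.2764, 0.0782]
tool_rot: [-0.658, 0.753, 0.0, 0.0]
ft_force: [-0.0, 0.9, -0.4]
grip_width: 0.0001
```

drive_tool --plan '[{"offset": [0, 0, 0.2], "delta_rot": [0, 0, 0], "jaw": 0}, {"offset": [0, 0, 0.4], "delta_rot": [0, 0, 0], "jaw": 0}, {"offset": [0, 0, 0.6], "delta_rot": [0, 0, 0], "jaw": 0}, {"offset": [0, 0, 0.8], "delta_rot": [0, 0, 0], "jaw": 0}, {"offset": [0, 0, 1.0], "delta_rot": [0, 0, 0], "jaw": 0}, {"offset": [0, 0, 1.2], "delta_rot": [0, 0, 0], "jaw": 0}, {"offset": [0, 0, 1.3], "delta_rot": [0, 0, 0], "jaw": 0}, {"offset": [0, 0, 1.3], "delta_rot": [0, 0, 0], "jaw": 0}]'

```text
time: 10.45
position: [0.3702, -0.2764, 0.0656]
tool_rot: [-0.658, 0.753, -0.0, -0.0]
ft_force: [-1.9, -1.3, 4.7]
grip_width: 0.0001
```

```bash
python3 -c "
from h import *
plan([*wor(-.191,.082),.061])"
```

```text
t 10.45 pos [ 0.3702 -0.2764  0.0656] F [-1.9 -1.3  4.7] grip 0.0001 inc [-0.1926  0.0826]
offset cm [ 0.06 -0.16  0.46] rot deg [-0. -0. -0.] axes [[-0.13, -0.99, 0.0], [-0.99, 0.13, -0.0], [0.0, -0.0, -1.0]]
```

drive_tool --plan '[{"offset": [0, 0, 0.1], "delta_rot": [0, 0, 0], "jaw": 0}, {"offset": [0, 0, 0.2], "delta_rot": [0, 0, 0], "jaw": 0}, {"offset": [0, 0, 0.3], "delta_rot": [0, 0, 0], "jaw": 0}, {"offset": [0, 0, 0.4], "delta_rot": [0, 0, 0], "jaw": 0}, {"offset": [0, 0, 0.5], "delta_rot": [0, 0, 0], "jaw": 0}, {"offset": [0, 0, 0.55], "delta_rot": [0, 0, 0], "jaw": 0}, {"offset": [0, 0, 0.55], "delta_rot": [0, 0, 0], "jaw": 0}, {"offset": [0, 0, 0.55], "delta_rot": [0, 0, 0], "jaw": 0}]'

```text
time: 11.12
position: [0.3703, -0.2765, 0.0611]
tool_rot: [-0.658, 0.753, -0.001, -0.0]
ft_force: [-1.9, -0.3, 13.7]
grip_width: -0.0
```

The pad is fully down (z 0.061, 13.7 N). Pushing slowly.

drive_tool --plan '[{"offset": [0, -0.2, 0], "delta_rot": [0, 0, 0], "jaw": 0}, {"offset": [0, -0.4, 0], "delta_rot": [0, 0, 0], "jaw": 0}, {"offset": [0, -0.6, 0], "delta_rot": [0, 0, 0], "jaw": 0}, {"offset": [0, -0.8, 0], "delta_rot": [0, 0, 0], "jaw": 0}, {"offset": [0, -1.0, 0], "delta_rot": [0, 0, 0], "jaw": 0}, {"offset": [0, -1.3, 0], "delta_rot": [0, 0, 0], "jaw": 0}, {"offset": [0, -1.6, 0], "delta_rot": [0, 0, 0], "jaw": 0}, {"offset": [0, -1.9, 0], "delta_rot": [0, 0, 0], "jaw": 0}]'

```text
time: 11.78
position: [0.3889, -0.279, 0.0611]
tool_rot: [-0.658, 0.753, -0.0, -0.0]
ft_force: [-3.3, -1.5, 12.8]
grip_width: 0.0007
```

```bash
python3 -c "
from h import *
plan([*wor(-.0235,.082),.061])"
```

```text
t 11.78 pos [ 0.3889 -0.279   0.0611] F [-3.3 -1.5 12.8] grip 0.0007 inc [-0.1737  0.0825]
offset cm [  0.05 -15.02   0.02] rot deg [-0.  -0.1 -0. ] axes [[-0.13, -0.99, 0.0], [-0.99, 0.13, -0.0], [0.0, -0.0, -1.0]]
```

drive_tool --plan '[{"offset": [0, -0.4, 0], "delta_rot": [0, 0, 0], "jaw": 0}, {"offset": [0, -0.8, 0], "delta_rot": [0, 0, 0], "jaw": 0}, {"offset": [0, -1.3, 0], "delta_rot": [0, 0, 0], "jaw": 0}, {"offset": [0, -1.8, 0], "delta_rot": [0, 0, 0], "jaw": 0}, {"offset": [0, -2.3, 0], "delta_rot": [0, 0, 0], "jaw": 0}, {"offset": [0, -2.8, 0], "delta_rot": [0, 0, 0], "jaw": 0}, {"offset": [0, -3.3, 0], "delta_rot": [0, 0, 0], "jaw": 0}, {"offset": [0, -3.8, 0], "delta_rot": [0, 0, 0], "jaw": 0}]'

```text
time: 12.45
position: [0.4266, -0.2843, 0.0612]
tool_rot: [-0.658, 0.753, -0.0, -0.0]
ft_force: [-3.7, -1.2, 12.7]
grip_width: 0.0006
```

```bash
python3 - <<'E'
from h import *
plan([*wor(-.0235,.082),.061])
im=camera("top")[:,:,::-1].copy()
cv2.imwrite("pics/c5.png",cv2.resize(im[120:270,280:440],(640,600),interpolation=2))
E
```

```text
t 12.45 pos [ 0.4266 -0.2843  0.0612] F [-3.7 -1.2 12.7] grip 0.0006 inc [-0.1357  0.0824]
offset cm [  0.04 -11.22   0.02] rot deg [-0.  -0.1  0. ] axes [[-0.13, -0.99, -0.0], [-0.99, 0.13, -0.0], [0.0, -0.0, -1.0]]
```

View pics/c5.png

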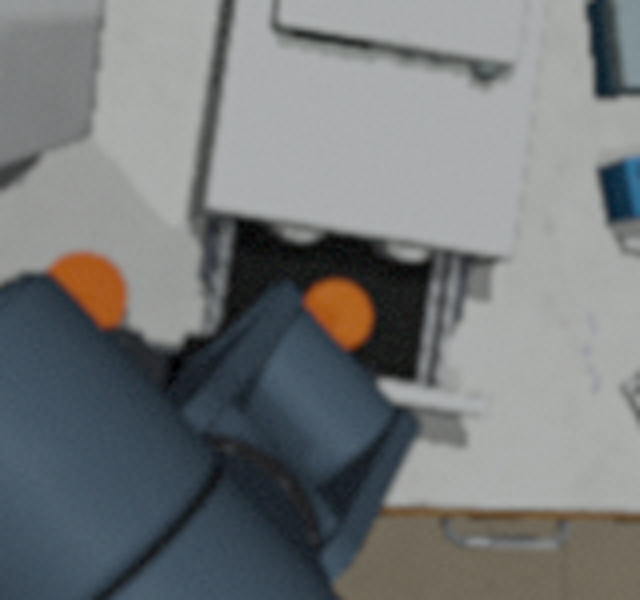

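The tray is sliding in and the cups are upright. Continuing.

drive_tool --plan '[{"offset": [0, -0.4, 0], "delta_rot": [0, 0, 0], "jaw": 0}, {"offset": [0, -0.8, 0], "delta_rot": [0, 0, 0], "jaw": 0}, {"offset": [0, -1.3, 0], "delta_rot": [0, 0, 0], "jaw": 0}, {"offset": [0, -1.8, 0], "delta_rot": [0, 0, 0], "jaw": 0}, {"offset": [0, -2.4, 0], "delta_rot": [0, 0, 0], "jaw": 0}, {"offset": [0, -3.0, 0], "delta_rot": [0, 0, 0], "jaw": 0}, {"offset": [0, -3.6, 0], "delta_rot": [0, 0, 0], "jaw": 0}, {"offset": [0, -4.2, 0], "delta_rot": [0, 0, 0], "jaw": 0}]'

```text
time: 13.17
position: [0.4681, -0.29, 0.0612]
tool_rot: [-0.658, 0.753, -0.0, -0.001]
ft_force: [-4.5, -1.7, 11.7]
grip_width: 0.0006
```

drive_tool --plan '[{"offset": [0, -0.6, 0], "delta_rot": [0, 0, 0], "jaw": 0}, {"offset": [0, -1.2, 0], "delta_rot": [0, 0, 0], "jaw": 0}, {"offset": [0, -1.8, 0], "delta_rot": [0, 0, 0], "jaw": 0}, {"offset": [0, -2.4, 0], "delta_rot": [0, 0, 0], "jaw": 0}, {"offset": [0, -3.0, 0], "delta_rot": [0, 0, 0], "jaw": 0}, {"offset": [0, -3.5, 0], "delta_rot": [0, 0, 0], "jaw": 0}, {"offset": [0, -4.0, 0], "delta_rot": [0, 0, 0], "jaw": 0}, {"offset": [0, -4.4, 0], "delta_rot": [0, 0, 0], "jaw": 0}]'

```text
time: 13.83
position: [0.512, -0.2962, 0.0613]
tool_rot: [-0.658, 0.753, -0.001, -0.0]
ft_force: [-3.6, -1.1, 10.4]
grip_width: 0.0002
```

```bash
python3 - <<'E'
from h import *
plan([*wor(-.0235,.082),.061])
E
```

```text
t 13.83 pos [ 0.512  -0.2962  0.0613] F [-3.6 -1.1 10.4] grip 0.0002 inc [-0.0494  0.082 ]
offset cm [-0.   -2.59  0.03] rot deg [-0.  -0.1  0. ] axes [[-0.13, -0.99, 0.0], [-0.99, 0.13, -0.0], [0.0, -0.0, -1.0]]
```

drive_tool --plan '[{"offset": [0, -0.3, 0], "delta_rot": [0, 0, 0], "jaw": 0}, {"offset": [0, -0.6, 0], "delta_rot": [0, 0, 0], "jaw": 0}, {"offset": [0, -0.8, 0], "delta_rot": [0, 0, 0], "jaw": 0}, {"offset": [0, -1.0, 0], "delta_rot": [0, 0, 0], "jaw": 0}, {"offset": [0, -1.2, 0], "delta_rot": [0, 0, 0], "jaw": 0}, {"offset": [0, -1.4, 0], "delta_rot": [0, 0, 0], "jaw": 0}, {"offset": [0, -1.5, 0], "delta_rot": [0, 0, 0], "jaw": 0}, {"offset": [0, -1.6, 0], "delta_rot": [0, 0, 0], "jaw": 0}]'

```text
time: 14.5
position: [0.5277, -0.2984, 0.0614]
tool_rot: [-0.658, 0.753, -0.001, -0.001]
ft_force: [-3.6, -1.3, 10.0]
grip_width: 0.0003
```

drive_tool --plan '[{"offset": [0, -0.1, 0], "delta_rot": [0, 0, 0], "jaw": 0}, {"offset": [0, -0.2, 0], "delta_rot": [0, 0, 0], "jaw": 0}, {"offset": [0, -0.3, 0], "delta_rot": [0, 0, 0], "jaw": 0}, {"offset": [0, -0.4, 0], "delta_rot": [0, 0, 0], "jaw": 0}, {"offset": [0, -0.5, 0], "delta_rot": [0, 0, 0], "jaw": 0}, {"offset": [0, -0.6, 0], "delta_rot": [0, 0, 0], "jaw": 0}, {"offset": [0, -0.6, 0], "delta_rot": [0, 0, 0], "jaw": 0}, {"offset": [0, -0.6, 0], "delta_rot": [0, 0, 0], "jaw": 0}]'

```text
time: 15.17
position: [0.5292, -0.2984, 0.0611]
tool_rot: [-0.659, 0.752, 0.003, -0.003]
ft_force: [-11.4, -2.1, 14.4]
grip_width: 0.0005
```

The tool stopped after exactly 160 mm of travel and the force rose to 11 N, so the tray appears home. I'll ease off, lift away and look.

drive_tool --plan '[{"offset": [0, 0.4, 0], "delta_rot": [0, 0, 0], "jaw": 0}, {"offset": [0, 0.45, -0.2], "delta_rot": [0, 0, 0], "jaw": 0}, {"offset": [0, 0.45, -0.6], "delta_rot": [0, 0, 0], "jaw": 0}, {"offset": [0, 0.45, -1.0], "delta_rot": [0, 0, 0], "jaw": 0}, {"offset": [0, 0.45, -1.4], "delta_rot": [0, 0, 0], "jaw": 0}, {"offset": [0, 0.45, -1.9], "delta_rot": [0, 0, 0], "jaw": 0}, {"offset": [0, 0.45, -2.3], "delta_rot": [0, 0, 0], "jaw": 0}, {"offset": [0, 0.45, -2.3], "delta_rot": [0, 0, 0], "jaw": 0}]'

```text
time: 15.83
position: [0.5294, -0.2972, 0.0834]
tool_rot: [-0.658, 0.753, -0.0, 0.0]
ft_force: [-0.6, 0.3, -0.2]
grip_width: 0.0005
```

```bash
python3 - <<'E'
from h import *
plan([*wor(-.0235,.082),.084])
im=camera("top")[:,:,::-1].copy()
cv2.imwrite("pics/c6.png",cv2.resize(im[120:270,280:440],(640,600),interpolation=2))
E
```

```text
t 15.83 pos [ 0.5294 -0.2972  0.0834] F [-0.6  0.3 -0.2] grip 0.0005 inc [-0.032   0.0833]
offset cm [ 0.12 -0.85 -0.06] rot deg [-0.  0. -0.] axes [[-0.13, -0.99, 0.0], [-0.99, 0.13, 0.0], [-0.0, -0.0, -1.0]]
```

View pics/c6.png

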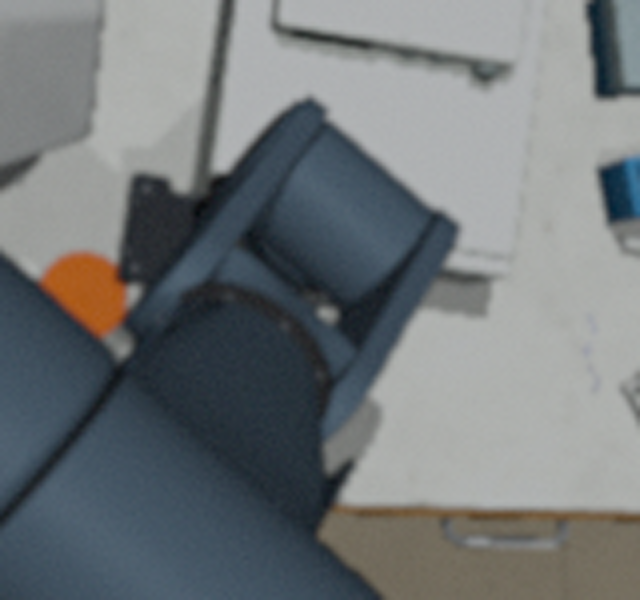

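The tray looks closed: the front lies against the roof edge at about (470,268) in the crop. To be sure, I'll nudge the front itself above the pad.

drive_tool --plan '[{"offset": [0, -0.2, 0], "delta_rot": [0, 0, 0], "jaw": 0}, {"offset": [0, -0.4, 0], "delta_rot": [0, 0, 0], "jaw": 0}, {"offset": [0, -0.6, 0], "delta_rot": [0, 0, 0], "jaw": 0}, {"offset": [0, -0.7, 0], "delta_rot": [0, 0, 0], "jaw": 0}, {"offset": [0, -0.8, 0], "delta_rot": [0, 0, 0], "jaw": 0}, {"offset": [0, -0.9, 0], "delta_rot": [0, 0, 0], "jaw": 0}, {"offset": [0, -1.0, 0], "delta_rot": [0, 0, 0], "jaw": 0}, {"offset": [0, -1.0, 0], "delta_rot": [0, 0, 0], "jaw": 0}]'

```text
time: 16.55
position: [0.538, -0.2987, 0.0829]
tool_rot: [-0.658, 0.753, 0.001, -0.001]
ft_force: [-2.6, 0.3, 1.4]
grip_width: 0.0003
```

drive_tool --plan '[{"offset": [0, -0.1, 0], "delta_rot": [0, 0, 0], "jaw": 0}, {"offset": [0, -0.15, 0], "delta_rot": [0, 0, 0], "jaw": 0}, {"offset": [0, -0.2, 0], "delta_rot": [0, 0, 0], "jaw": 0}, {"offset": [0, -0.25, 0], "delta_rot": [0, 0, 0], "jaw": 0}, {"offset": [0, -0.3, 0], "delta_rot": [0, 0, 0], "jaw": 0}, {"offset": [0, -0.35, 0], "delta_rot": [0, 0, 0], "jaw": 0}, {"offset": [0, -0.35, 0], "delta_rot": [0, 0, 0], "jaw": 0}, {"offset": [0, -0.35, 0], "delta_rot": [0, 0, 0], "jaw": 0}]'

```text
time: 17.22
position: [0.538, -0.2987, 0.0829]
tool_rot: [-0.658, 0.753, 0.004, -0.003]
ft_force: [-11.3, -0.7, 6.5]
grip_width: 0.0006
```

It stopped dead at the predicted home position (inc x −0.0235) with 11 N, so the tray is fully home. Backing off and retreating.

drive_tool --plan '[{"offset": [0, 0.5, 0], "delta_rot": [0, 0, 0], "jaw": 0}, {"offset": [0, 1.2, -0.2], "delta_rot": [0, 0, 0], "jaw": 0}, {"offset": [0, 2, -1], "delta_rot": [0, 0, 0], "jaw": 0}, {"offset": [0, 3, -3], "delta_rot": [0, 0, 0], "jaw": 0}, {"offset": [0, 4.5, -5.5], "delta_rot": [0, 0, 0], "jaw": 0}, {"offset": [0, 6.5, -8], "delta_rot": [0, 0, 0], "jaw": 0}, {"offset": [2, 8, -10.5], "delta_rot": [0, 0, 0], "jaw": 0}, {"offset": [5, 9.5, -12], "delta_rot": [0, 0, 0], "jaw": 0}]'

```text
time: 17.88
position: [0.4417, -0.3345, 0.2062]
tool_rot: [-0.659, 0.752, -0.001, 0.001]
ft_force: [-0.5, -1.2, -0.0]
grip_width: 0.0007
```

drive_tool --plan '[{"offset": [3, 1, -1], "delta_rot": [0, 0, 0], "jaw": 0}, {"offset": [6.5, 2, -1], "delta_rot": [0, 0, 0], "jaw": 0}, {"offset": [10, 3, -1], "delta_rot": [0, 0, 0], "jaw": 0}, {"offset": [13.5, 4, -1], "delta_rot": [0, 0, 0], "jaw": 0}, {"offset": [17, 5, -1], "delta_rot": [0, 0, 0], "jaw": 0}, {"offset": [20, 6, -1], "delta_rot": [0, 0, 0], "jaw": 0}, {"offset": [22, 6.5, -1], "delta_rot": [0, 0, 0], "jaw": 0}, {"offset": [23, 7, -1], "delta_rot": [0, 0, 0], "jaw": 0}]'

```text
time: 18.55
position: [0.3401, -0.558, 0.2137]
tool_rot: [-0.657, 0.754, -0.002, -0.001]
ft_force: [-0.6, -0.4, 0.6]
grip_width: 0.0008
```

```bash
python3 - <<'E'
from h import *
ims=[]
for n,b in (("scene",(80,260,200,440)),("top",(90,270,200,440))):
    im=camera(n)[:,:,::-1].copy(); cv2.imwrite(f"pics/{n}9.png",im)
    ims.append(cv2.resize(im[b[0]:b[1],b[2]:b[3]],(400,300),interpolation=2))
cv2.imwrite("pics/c9.png",np.vstack(ims))
plan([.3,-.5,.2])
for n in ["top"]:
    h=cv2.cvtColor(im,cv2.COLOR_BGR2HSV); m=cv2.inRange(h,(3,150,120),(18,255,255))
    k,l,s,c=cv2.connectedComponentsWithStats(m); print([(c[i].round(1).tolist(),s[i,4]) for i in range(1,k) if s[i,4]>40])
E
```

```text
t 18.65 pos [ 0.3403 -0.5561  0.2133] F [0.4 0.7 0.1] grip 0.0004 inc [-0.1848 -0.1985]
offset cm [-5.    4.76  1.32] rot deg [-0.  -0.  -0.2] axes [[-0.14, -0.99, 0.0], [-0.99, 0.14, -0.0], [0.0, -0.0, -1.0]]
[([300.3, 193.9], np.int32(349)), ([232.9, 222.1], np.int32(94))]
```

View pics/c9.png

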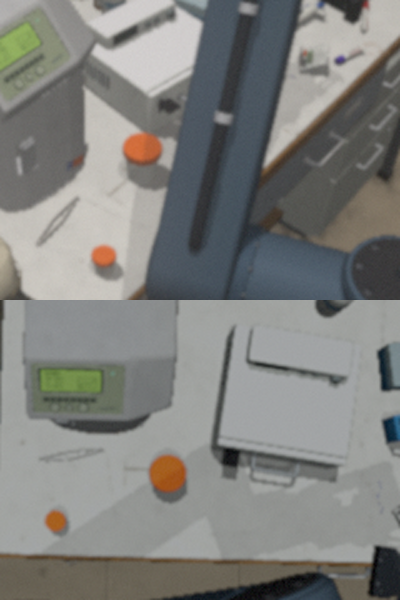

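The tray is fully closed with its front flush, and the lever pad shows at about (230,457). The large and small cups are at the same pixels as at the start. Handing in.

```bash
python3 -c "
from rig import *
print(hand_in())"
```

```text
the job is handed in; nothing more can be done
None
```

I stood the middle-sized orange-lidded cup in the front half of the tray. I then held the release lever down, pushed the tray fully home and moved the arm clear. The job was handed in at about 18.7 s.

**Checks that passed:**
- **Right cup:** the jaws closed to 51 mm on the lid, against the 52 mm given. The other two orange-lidded cups measured about 63 mm and 33–35 mm.
- **Placing:** the cup was released after about 7 N of contact, at the expected floor height. All three cups were upright in the top view before the push and again partway in.
- **Lever and travel:** the pad was fully down (13 mm) before the push. The fingertip travelled 160 mm and stopped.
- **Fully home:** a separate nudge on the front itself was blocked at the predicted closed position, at about 11 N. The last top view shows the front flush with the cabinet.
- **Bystanders:** the large and small cups are at their starting pixels to within 0.1 px. The forceps look unmoved.

**Checks I could not make or that disagreed:**
- The cups cannot be seen inside the closed incubator. That they are still standing rests on the slow push, the steady 3–5 N sliding force and the view partway in.
- The amber bottle was not checked again at the end; the arm never went near it.
- The two cameras differed by 3–4 mm on where the cup stood on the bench, which was within the jaw clearance.

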